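# Wake and tare the dispensary scale

### The job

Get the bench scale ready with its jar on: press the green key down with your fingertips to wake it and let it come up again, then press the blue key and hold it down for two seconds to zero it, let go and draw the hand away. Press gently, and leave the yellow and red keys, the jar on the pan and the two amber bottles alone: nothing is to be picked up or pushed about.

Things in the scene. Friction and masses are not known exactly. Their poses are not given: they have to be found in the camera images.
- scale: white bench scale, fixed, 270 (its x) x 224 (its y) mm; origin under its centre on the worktop, z up. Its top deck is 50 mm high. The key strip lies along its front (-x) edge at x = -95 mm, behind it a flat display window, then at x = +50 mm a round steel pan of 150 mm diameter whose top is 62 mm high
- pan (a point): centre of the pan's top face
- green_key: the green key: a green cap 34 (x) x 32 (y) mm in a black bezel 42 x 40 x 4 mm, fixed on the scale's deck and turned as the scale is; origin under its centre at deck height (z = 50 mm), cap top 18 mm above that. The four keys stand in one row along the scale's y, 52 mm from centre to centre, in an order that changes
- green_top (a point): centre of the top face of the green cap; at rest 68 mm above the worktop, moves down with the cap
- green_cap (a joint): the green key's travel: 0 up, grows as it is pressed, 0.010 m at its stop; counts as pressed from 0.005. Spring: starts to move at 2 N, about 7 N at the stop, beyond which it is rigid (over 25 N would damage it); rises by itself when let go
- blue_key: the blue key: a blue cap 34 (x) x 32 (y) mm in a black bezel 42 x 40 x 4 mm, fixed on the scale's deck and turned as the scale is; origin under its centre at deck height (z = 50 mm), cap top 18 mm above that. The four keys stand in one row along the scale's y, 52 mm from centre to centre, in an order that changes
- blue_top (a point): centre of the top face of the blue cap; at rest 68 mm above the worktop, moves down with the cap
- blue_cap (a joint): the blue key's travel: 0 up, grows as it is pressed, 0.010 m at its stop; counts as pressed from 0.005. Spring: starts to move at 2 N, about 7 N at the stop, beyond which it is rigid (over 25 N would damage it); rises by itself when let go
- yellow_key: the yellow key: a yellow cap 34 (x) x 32 (y) mm in a black bezel 42 x 40 x 4 mm, fixed on the scale's deck and turned as the scale is; origin under its centre at deck height (z = 50 mm), cap top 18 mm above that. The four keys stand in one row along the scale's y, 52 mm from centre to centre, in an order that changes
- yellow_top (a point): centre of the top face of the yellow cap; at rest 68 mm above the worktop, moves down with the cap
- yellow_cap (a joint): the yellow key's travel: 0 up, grows as it is pressed, 0.010 m at its stop; counts as pressed from 0.005. Spring: starts to move at 2 N, about 7 N at the stop, beyond which it is rigid (over 25 N would damage it); rises by itself when let go
- red_key: the red key: a red cap 34 (x) x 32 (y) mm in a black bezel 42 x 40 x 4 mm, fixed on the scale's deck and turned as the scale is; origin under its centre at deck height (z = 50 mm), cap top 18 mm above that. The four keys stand in one row along the scale's y, 52 mm from centre to centre, in an order that changes
- red_top (a point): centre of the top face of the red cap; at rest 68 mm above the worktop, moves down with the cap
- red_cap (a joint): the red key's travel: 0 up, grows as it is pressed, 0.010 m at its stop; counts as pressed from 0.005. Spring: starts to move at 2 N, about 7 N at the stop, beyond which it is rigid (over 25 N would damage it); rises by itself when let go
- jar: closed white plastic jar, 52 mm diameter, 55 mm tall, about 90 g, standing loose on the pan; origin under its centre
- tall_bottle: amber bottle with blue cap, 58 mm diameter, 120 mm tall, loose on the worktop beside the scale, on its left or right; origin under its centre
- short_bottle: amber bottle with blue cap, 48 mm diameter, 85 mm tall, loose on the worktop beside the scale, across from the tall one; origin under its centre
Things that resemble listed ones, but are neither listed nor needed, are in the scene too. Leave any turquoise look-alike of the short_bottle alone.

How it is judged:
On the way, in this order (a step that is already met when the one before it is completed fails the run):
1. the green key is pressed by the fingers while the blue key is up (value of joint green_cap above 0.005 m and value of joint blue_cap below 0.001 m and contact force between the fingers and green_key above 1 N), for 0.1 s.
2. the green key is up again (value of joint green_cap below 0.001 m), for 0.1 s.
3. the blue key is held pressed by the fingers, green up (value of joint blue_cap above 0.005 m and value of joint green_cap below 0.001 m and contact force between the fingers and blue_key above 1 N), for 1.7 s.
At the end, for the whole second after the job is handed in: All four keys are up (less than 1 mm down), and the jar and both bottles stand upright and at rest within 10 mm of where they started (value of joint each of green_cap, blue_cap, yellow_cap, red_cap below 0.001 m and distance of each of jar, tall_bottle, short_bottle from where it was at the start of the episode below 0.01 m and angle between each of jar, tall_bottle, short_bottle's own z axis and vertical below 0.1 rad and linear speed of each of jar, tall_bottle, short_bottle below 0.02 m/s); the robot touches nothing.
It fails at once if the yellow or red key is touched (contact force between any of the fingers, the arm and yellow_key above 1 N or contact force between any of the fingers, the arm and red_key above 1 N or value of joint any of yellow_cap, red_cap above 0.0015 m).
It fails at once if the green or blue key is pushed harder than 25 N (contact force between anything else and green_key above 25 N or contact force between anything else and blue_key above 25 N).
It fails at once if green and blue are down together (value of joint each of green_cap, blue_cap above 0.003 m).
It fails at once if the robot leans on the scale's body (over 20 N) (contact force between any of the fingers, the arm and scale above 20 N).
It fails at once if the jar or a bottle is shifted, lifted or tipped (distance of any of jar, tall_bottle, short_bottle from where it was at the start of the episode above 0.01 m or angle between any of jar, tall_bottle, short_bottle's own z axis and vertical above 0.15 rad).
It also fails if it takes over 42 s, if anything falls off the work surface, if the arm or the gripper's body presses on something with over 40 N, if the wrist force passes 120 N, or if a joint passes its speed limit or range.

### The arm

A 7-joint arm with a two-finger parallel gripper is mounted at the origin on the work surface. World frame = base frame: x ahead of the robot, y to its left, z up, the work surface at z = 0. Lengths are in m, angles in rad, forces in N, time in s.
With the tool pointing down it reaches from about 0.4 to 0.85 m from the base axis. Payload 4.5 kg.
Tool frame: the origin (TCP) lies midway between the tips of the shut fingers; the grasp point (between the pads) lies 19 mm behind it; z points along the fingers, y is the direction in which the jaws open and shut (so a half turn about z gives the same grasp; the last joint's range is limited). The gripper opens to 88 mm and grips with 3 to 60 N. Pads are 18 mm wide; open, the fingers measure 123 mm over their backs; the gripper's body (75 mm by 187 mm) begins 45 mm behind the grasp point.
Start: joints at [-1.223, 0.689, -0.195, 1.565, 0.157, 0.902, -0.215], TCP at [0.193, 0.595, 0.239] pointing down, gripper open.
Joint ranges: [-3.01, 3.01], [-0.46, 2.08], [-1.47, 1.51], [0.13, 2.56], [-1, 4.14], [0.04, 2.09], [-2.66, 2.66]. Speed limits (rad/s): [2.57, 2.57, 3.14, 3.14, 3.14, 3.14, 3.14].

### API

Orientations are given as a unit quaternion [x, y, z, w].
In Python, from plant import get_state, snapshot, finish_job, regions_of gives the robot as it stands.
- The arm moves only by the tool send_rows, never from a script. Its argument "series" is a list of rows, each an object of numbers: "grip": the opening, from 0 (shut) to 1 (fully open); "dx", "dy", "dz": the shift along the tool's x, y, z in mm; "turn": the turn about the tool's z in rad. A call has 1 to 20 rows; each row shifts and turns the commanded pose from where the row before left it, along the tool's axes as they then stand; what a row does not reach is not made up. A row lasts 1/10 s, in which the tool goes at most 50 mm and 8.59 degrees, less where a joint would pass 70% of its speed; a pose out of reach is approached as far as the arm can. A call is refused whole if a number of a shift passes 50 or a number of a turn 0.15, either way. A call with a gripper value outside its range is refused whole. The fingers move at their own pace and stop on an object; "force" is the grip in N (left out, the last holds). Time passes only in rows, so rows that do not move let the fingers close. It gives the time, the measured TCP pose, the force and the opening at its end, in the units of the state.
- get_state(): the state, without advancing time (a new reading comes with each control period).
- snapshot(name): name is "side" or "top"; returns a dict with "img" (420x560x3 uint8, red, green, blue), "depth" (420x560 float32, m along the optical axis (not along the pixel's ray), 0 where there is no reading), "fov_y" (degrees; the focal length in pixels is half the picture's height over the tangent of half this angle, whatever the lens; pixels are square), "cx", "cy" (the principal point, pixels), "R" (3x3) and "t" (3): a world point X has camera coordinates R X + t. Camera axes: x right, y down, z forward; pixel columns grow to the right and rows downward; lengths in m; the calibration is good to about 2 mm. A picture is of the moment at which its call begins.
- finish_job(): hands the job in, once; it reports no verdict.
Trained networks look in a picture, given as the dict that the camera call returned (one of the last four; its "shot" number tells which), for a name from the list of things; names that differ only in an ending like _2 or _b are one class to them, and where a whole thing is asked for, a point or a joint stands for the part that bears it (a point fixed in the world has none). Each returns a list of dicts, best first, with "score" (0 to 1); they miss things now and then, are a little off and sometimes report something else, mostly with a low value. They report only what shows in the picture. A call takes as long as a camera call. They do not tell look-alikes from the thing itself.
- regions_of(picture, target): "pixels" (420x560 bool, what is visible of it) and "extent" ([left, top, right, bottom] in pixels, round what is visible of it).
The state is a dict: "clock": time; "q": joint angles; "qd": joint speeds; "joint_torque": joint torques, N m; "tool_pos": TCP position; "eef_rot": TCP orientation; "contact_force": force on the tool from outside, world axes, zero at the start; "moment": the same for the moment, N m; "opening": opening from 0.0 (shut) to 1.0 (fully open).
Only numpy, scipy, OpenCV 4.12 (cv2) and the standard library are available. Lean on these libraries where they do the work, as an engineer would, in place of code of your own. Each camera call takes 0.05 s, during which the arm holds its last target.

## Working session

There is one attempt and no reset: what is moved stays moved. The work goes in short steps, Python scripts to look and compute and a tool call to move; the robot and the scene stay as the last step left them, time stands still between calls to the robot, and variables do not carry over. Pictures are saved under pics/ and viewed, and the job is handed in when it is done.

Besides the shell and the picture viewer there is one more tool, called after "Emit:" in YAML: its name, and indented under it one key for each argument. send_rows: Moves the arm, as the interface text tells. Its arguments: {"type":"object","properties":{"series":{"type":"array","items":{"type":"object","properties":{"grip":{"type":"number"},"dx":{"type":"number"},"dy":{"type":"number"},"dz":{"type":"number"},"turn":{"type":"number"}}}},"force":{"type":"number"}},"required":["series"]}

```bash
mkdir -p pics; ls
cat > h.py <<'E'
import numpy as np,cv2
from plant import *
def world(p,u,v,d):
    f=p["img"].shape[0]/2/np.tan(np.radians(p["fov_y"])/2)
    c=np.stack([(u-p["cx"])/f*d,(v-p["cy"])/f*d,d],-1)
    return (c-np.array(p["t"]))@np.array(p["R"])
def save(p,n): cv2.imwrite("pics/"+n+".png",p["img"][:,:,::-1])
E
python3 - <<'E'
from h import *
s=get_state();print({k:np.round(v,3) for k,v in s.items()})
for n in("top","side"):
    p=snapshot(n);save(p,n+"1");print(n,-np.array(p["R"]).T@p["t"])
    for t in("green_key","blue_key","yellow_key","red_key","jar","tall_bottle","short_bottle","scale"):
        for r in regions_of(p,t)[:3]:
            v,u=np.nonzero(r["pixels"]&(p["depth"]>0));
            if len(u)==0: continue
            w=world(p,u,v,p["depth"][v,u])
            print(t,round(r["score"],2),r["extent"],np.round(np.median(w,0),3),np.round(np.percentile(w,2,0),3),np.round(np.percentile(w,98,0),3))
E
```

```text
pics
{'clock': np.float64(0.0), 'q': array([-1.223,  0.69 , -0.195,  1.566,  0.157,  0.902, -0.215]), 'qd': array([-0.   ,  0.   ,  0.   ,  0.   ,  0.001,  0.001,  0.001]), 'joint_torque': array([-0.0000e+00, -5.2755e+01, -1.2670e+00, -1.5343e+01, -5.3000e-02,
        7.0000e-03,  0.0000e+00]), 'tool_pos': array([0.193, 0.594, 0.238]), 'eef_rot': array([ 0.156,  0.988, -0.001, -0.   ]), 'contact_force': array([ 0.309, -0.343,  0.497]), 'moment': array([-0.009,  0.091,  0.017]), 'opening': np.float64(1.002)}
top [0.44032749 0.05270481 0.88109423]
green_key 0.85 [315.4, 234.3, 333.3, 252.6] [ 0.55  -0.034  0.069] [ 0.532 -0.055  0.054] [ 0.572 -0.017  0.072]
blue_key 0.95 [365.0, 236.1, 382.5, 255.3] [ 0.551 -0.136  0.069] [ 0.533 -0.154  0.054] [ 0.573 -0.121  0.072]
blue_key 0.47 [305.5, 140.7, 416.7, 268.0] [ 0.647 -0.104  0.053] [ 0.515 -0.218  0.044] [ 0.776 -0.003  0.066]
yellow_key 0.55 [392.7, 234.1, 411.6, 256.3] [ 0.553 -0.187  0.069] [ 0.535 -0.205  0.053] [ 0.575 -0.172  0.072]
red_key 0.76 [339.4, 233.1, 356.3, 253.5] [ 0.55  -0.085  0.069] [ 0.532 -0.106  0.053] [ 0.572 -
[... 2013 characters left out ...]
 -0.002] [ 0.746 -0.265  0.119]
tall_bottle 0.47 [282.9, 251.7, 306.4, 276.6] [ 0.551 -0.093  0.065] [ 0.537 -0.105  0.05 ] [ 0.569 -0.069  0.068]
tall_bottle 0.43 [268.4, 234.1, 292.0, 257.8] [ 0.549 -0.044  0.064] [ 0.533 -0.056  0.049] [ 0.57  -0.021  0.068]
short_bottle 0.59 [306.5, 173.2, 331.5, 212.2] [0.712 0.063 0.047] [0.697 0.05  0.003] [0.737 0.084 0.084]
short_bottle 0.57 [288.9, 150.8, 311.0, 189.7] [0.718 0.148 0.045] [0.703 0.136 0.002] [0.742 0.169 0.083]
short_bottle 0.31 [353.4, 216.4, 380.4, 246.8] [ 0.693 -0.128  0.104] [ 0.679 -0.144  0.066] [ 0.721 -0.101  0.117]
scale 0.59 [257.7, 196.9, 435.8, 340.4] [ 0.636 -0.154  0.048] [ 0.514 -0.226  0.014] [ 0.775 -0.01   0.062]
```

View pics/top1.png

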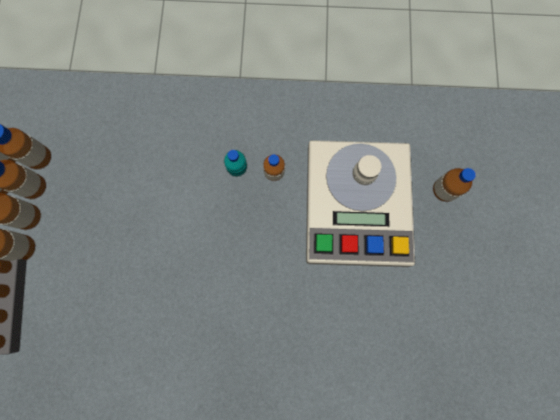

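View pics/side1.png

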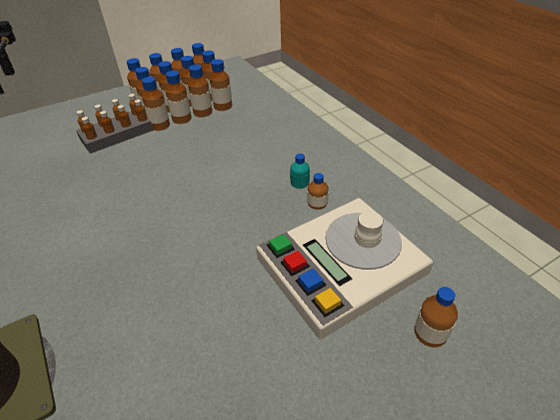

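Run:
```python
from h import *
for n in("top","side"):
    p=snapshot(n);hsv=cv2.cvtColor(p["img"],cv2.COLOR_RGB2HSV)
    for t in("green_key","blue_key","yellow_key","red_key"):
        r=regions_of(p,t)
        if not r: print(t,None);continue
        r=r[0]
        v,u=np.nonzero(cv2.dilate(r["pixels"].astype(np.uint8),np.ones((5,5)))>0)
        w=world(p,u,v,p["depth"][v,u]); c=hsv[v,u]
        k=(c[:,1]>110)&(c[:,2]>70)&(p["depth"][v,u]>0)
        zt=np.median(w[k,2]); k&=abs(w[:,2]-zt)<.008
        # cap-top pixels projected to plane z
        m=w[k]; print(n,t,k.sum(),np.round(r["score"],2),"hue",np.median(c[k,0]),"mean",np.round(m.mean(0),4),"box",np.round(m[:,:2].min(0),3),np.round(m[:,:2].max(0),3))
```

```text
top green_key 258 0.57 hue 68.0 mean [ 0.5522 -0.0354  0.0697] box [ 0.536 -0.051] [ 0.569 -0.02 ]
top blue_key 267 0.79 hue 108.0 mean [ 0.5534 -0.1381  0.0696] box [ 0.537 -0.154] [ 0.571 -0.123]
top yellow_key 273 0.82 hue 23.0 mean [ 0.5541 -0.1899  0.0694] box [ 0.538 -0.207] [ 0.572 -0.175]
top red_key 266 0.57 hue 1.0 mean [ 0.5524 -0.0863  0.0692] box [ 0.536 -0.102] [ 0.57  -0.071]
side green_key 227 0.97 hue 66.0 mean [ 0.5521 -0.0391  0.0655] box [ 0.536 -0.075] [ 0.569 -0.02 ]
side blue_key 316 0.72 hue 108.0 mean [ 0.5529 -0.1429  0.0652] box [ 0.537 -0.158] [ 0.571 -0.125]
side yellow_key 366 0.93 hue 22.0 mean [ 0.5536 -0.1946  0.0652] box [ 0.538 -0.209] [ 0.572 -0.177]
side red_key 296 0.78 hue 1.0 mean [ 0.5523 -0.0914  0.0648] box [ 0.536 -0.106] [ 0.571 -0.072]
```

The top view shows the key order green (324,243), red (349,243), blue (375,245), yellow (400,245), and the side view agrees. The key tops are about 69 mm high and 51.5 mm apart, which matches the sizes given. Green is at (0.552, -0.036) and blue at (0.5535, -0.139). I'll shut the gripper and line the tool up with the scale.

Emit:
send_rows:
  series:
    - {"grip": 0,"turn": -0.11}
    - {"grip": 0,"turn": -0.11}
    - {"grip": 0,"turn": -0.105}
    - {"grip": 0}
    - {"grip": 0}
  force: 20

```text
schema error: expected keys grip, dx, dy, dz, turn
```

Emit:
send_rows:
  series:
    - {"grip": 0,"dx": 0,"dy": 0,"dz": 0,"turn": -0.11}
    - {"grip": 0,"dx": 0,"dy": 0,"dz": 0,"turn": -0.11}
    - {"grip": 0,"dx": 0,"dy": 0,"dz": 0,"turn": -0.105}
    - {"grip": 0,"dx": 0,"dy": 0,"dz": 0,"turn": 0}
    - {"grip": 0,"dx": 0,"dy": 0,"dz": 0,"turn": 0}
  force: 20

```text
clock: 1.9
tool_pos: [0.193, 0.5945, 0.2387]
eef_rot: [-0.004, 1.0, 0.0, -0.0]
contact_force: [-0.0, -0.1, -0.1]
opening: 0.568
```

Emit:
send_rows:
  series:
    - {"grip": 0,"dx": -18,"dy": -31.5,"dz": 0,"turn": 0}
    - {"grip": 0,"dx": -18,"dy": -31.5,"dz": 0,"turn": 0}
    - {"grip": 0,"dx": -18,"dy": -31.5,"dz": 0,"turn": 0}
    - {"grip": 0,"dx": -18,"dy": -31.5,"dz": 0,"turn": 0}
    - {"grip": 0,"dx": -18,"dy": -31.5,"dz": 0,"turn": 0}
    - {"grip": 0,"dx": -18,"dy": -31.5,"dz": 0,"turn": 0}
    - {"grip": 0,"dx": -18,"dy": -31.5,"dz": 0,"turn": 0}
    - {"grip": 0,"dx": -18,"dy": -31.5,"dz": 0,"turn": 0}
    - {"grip": 0,"dx": -18,"dy": -31.5,"dz": 0,"turn": 0}
    - {"grip": 0,"dx": -18,"dy": -31.5,"dz": 0,"turn": 0}
    - {"grip": 0,"dx": -18,"dy": -31.5,"dz": 0,"turn": 0}
    - {"grip": 0,"dx": -18,"dy": -31.5,"dz": 0,"turn": 0}
    - {"grip": 0,"dx": -18,"dy": -31.5,"dz": 0,"turn": 0}
    - {"grip": 0,"dx": -18,"dy": -31.5,"dz": 0,"turn": 0}
    - {"grip": 0,"dx": -18,"dy": -31.5,"dz": 0,"turn": 0}
    - {"grip": 0,"dx": -18,"dy": -31.5,"dz": 0,"turn": 0}
    - {"grip": 0,"dx": -18,"dy": -31.5,"dz": 0,"turn": 0}
    - {"grip": 0,"dx": -18,"dy": -31.5,"dz": 0,"turn": 0}
    - {"grip": 0,"dx": -18,"dy": -31.5,"dz": 0,"turn": 0}
    - {"grip": 0,"dx": 0,"dy": 0,"dz": 0,"turn": 0}

```text
clock: 3.9
tool_pos: [0.5438, -0.0063, 0.2384]
eef_rot: [0.0, 1.0, -0.002, 0.001]
contact_force: [-1.3, 0.6, 0.5]
opening: 0.006
```

Emit:
send_rows:
  series:
    - {"grip": 0,"dx": -8,"dy": -30,"dz": 25,"turn": 0}
    - {"grip": 0,"dx": 0,"dy": 0,"dz": 40,"turn": 0}
    - {"grip": 0,"dx": 0,"dy": 0,"dz": 40,"turn": 0}
    - {"grip": 0,"dx": 0,"dy": 0,"dz": 23,"turn": 0}
    - {"grip": 0,"dx": 0,"dy": 0,"dz": 0,"turn": 0}
    - {"grip": 0,"dx": 0,"dy": 0,"dz": 0,"turn": 0}

```text
clock: 4.5
tool_pos: [0.5501, -0.0293, 0.1112]
eef_rot: [-0.006, 1.0, 0.0, 0.0]
contact_force: [0.1, -0.5, 0.5]
opening: 0.007
```

Run:
```python
from h import *
s=get_state();print(s["clock"],np.round(s["tool_pos"],4),np.round(s["contact_force"],2))
p=snapshot("side");save(p,"side2");cv2.imwrite("pics/side2c.png",cv2.resize(p["img"][120:360,180:480,::-1],None,fx=2.5,fy=2.5))
```

```text
4.5 [ 0.5501 -0.0293  0.1112] [ 0.06 -0.46  0.5 ]
```

View pics/side2c.png

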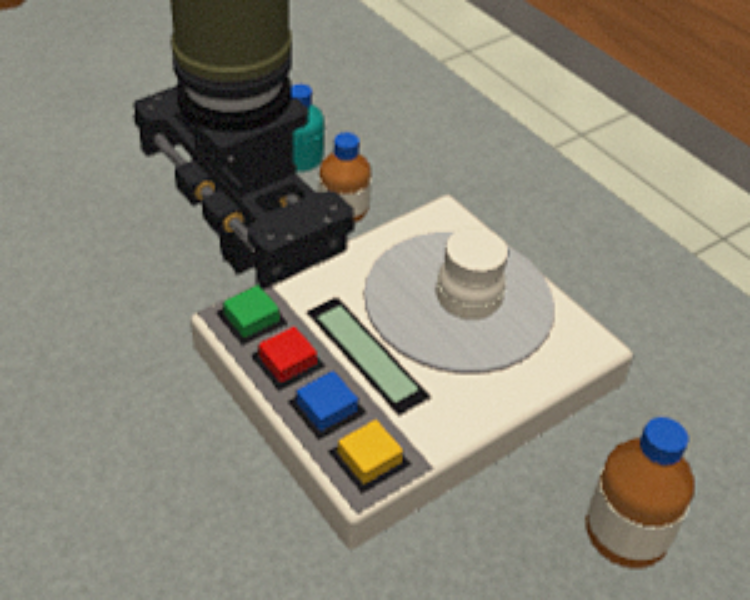

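Run:
```python
from h import *
p=snapshot("side");s=get_state();print(s["clock"],np.round(s["tool_pos"],4),s["opening"])
f=210/np.tan(np.radians(p["fov_y"])/2)
im=p["img"][:,:,::-1].copy()
im=cv2.resize(im[120:360,180:480],None,fx=2.5,fy=2.5)
def pr(X):
    c=np.array(p["R"])@X+p["t"];return np.array([f*c[0]/c[2]+p["cx"],f*c[1]/c[2]+p["cy"]])
for z,col in((0,(0,0,255)),(.064,(0,255,255)),(.2,(255,0,255))):
    q=((pr(s["tool_pos"]+np.array([0,0,z]))-[180,120])*2.5).astype(int);cv2.circle(im,tuple(q),5,col,-1);print(z,q)
cv2.imwrite("pics/side3.png",im)
v,u=np.mgrid[0:420,0:560]
w=world(p,u,v,p["depth"]);
k=(p["depth"]>0)&(abs(w[...,0]-.55)<.15)&(abs(w[...,1]+.03)<.15)&(w[...,2]>.08)
for lo in np.arange(.08,.3,.02):
    m=k&(w[...,2]>=lo)&(w[...,2]<lo+.02)
    if m.sum(): a=w[m];print(round(lo,2),m.sum(),np.round(a.min(0),3),np.round(a.max(0),3))
p=snapshot("top");cv2.imwrite("pics/top3.png",cv2.resize(p["img"][90:330,200:500,::-1],None,fx=2.5,fy=2.5))
```

```text
4.6 [ 0.5511 -0.0295  0.1123] 0.00487304126196229
0 [241 258]
0.064 [238 194]
0.2 [231  33]
0.08 176 [ 0.678 -0.145  0.08 ] [ 0.7   -0.098  0.1  ]
0.1 265 [ 0.54  -0.142  0.1  ] [ 0.7   -0.019  0.12 ]
0.12 91 [ 0.54  -0.047  0.12 ] [ 0.554 -0.016  0.14 ]
0.14 28 [ 0.54  -0.048  0.14 ] [ 0.547 -0.034  0.154]
0.16 115 [ 0.516 -0.117  0.174] [0.584 0.054 0.18 ]
0.18 843 [ 0.514 -0.123  0.18 ] [0.586 0.059 0.2  ]
0.2 1498 [ 0.514 -0.126  0.2  ] [0.586 0.063 0.22 ]
0.22 338 [ 0.526 -0.072  0.22 ] [ 0.573 -0.015  0.24 ]
0.24 305 [ 0.516 -0.073  0.24 ] [ 0.583 -0.019  0.26 ]
0.26 749 [ 0.512 -0.073  0.26 ] [ 0.586 -0.008  0.28 ]
0.28 363 [ 0.512 -0.069  0.28 ] [ 0.582 -0.012  0.3  ]
```

View pics/side3.png

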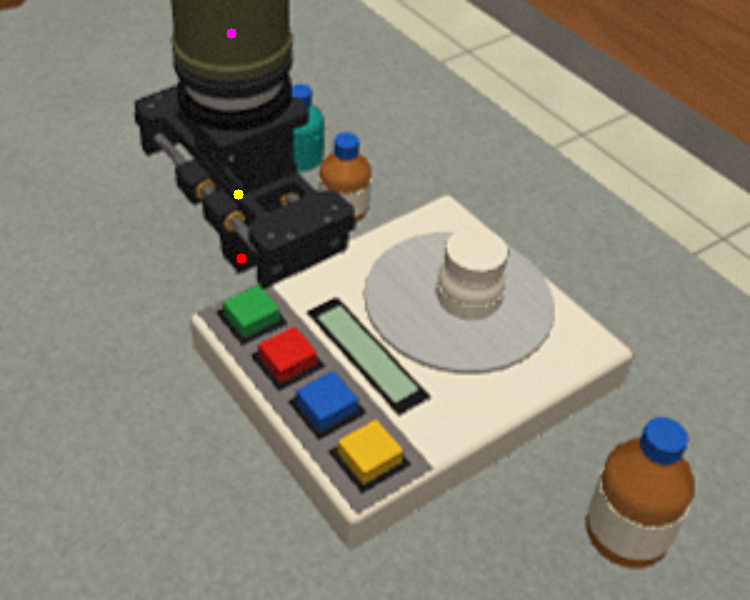

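View pics/top3.png

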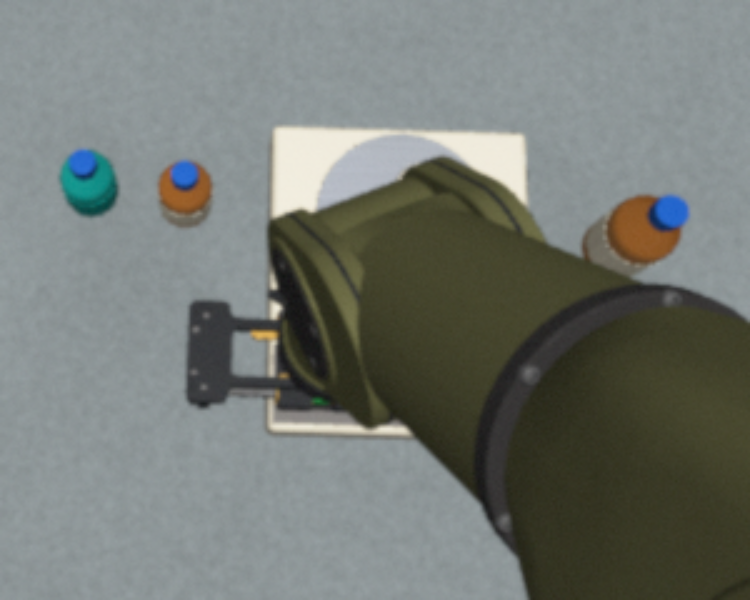

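The projected TCP (241,258 in the crop) falls on the fingertips, and the finger points in the depth data centre on y≈-0.031. I'll correct y by -6.5 mm and come down to just above the green cap.

Emit:
send_rows:
  series:
    - {"grip": 0,"dx": -1,"dy": -6.5,"dz": 0,"turn": 0}
    - {"grip": 0,"dx": 0,"dy": 0,"dz": 20,"turn": 0}
    - {"grip": 0,"dx": 0,"dy": 0,"dz": 13,"turn": 0}
    - {"grip": 0,"dx": 0,"dy": 0,"dz": 0,"turn": 0}
    - {"grip": 0,"dx": 0,"dy": 0,"dz": 0,"turn": 0}

```text
clock: 5.15
tool_pos: [0.551, -0.0365, 0.0778]
eef_rot: [-0.006, 1.0, 0.0, -0.0]
contact_force: [0.9, 0.7, 0.4]
opening: 0.005
```

Emit:
send_rows:
  series:
    - {"grip": 0,"dx": 0,"dy": 0,"dz": 4,"turn": 0}
    - {"grip": 0,"dx": 0,"dy": 0,"dz": 4,"turn": 0}
    - {"grip": 0,"dx": 0,"dy": 0,"dz": 3,"turn": 0}
    - {"grip": 0,"dx": 0,"dy": 0,"dz": 2,"turn": 0}
    - {"grip": 0,"dx": 0,"dy": 0,"dz": 0,"turn": 0}

```text
clock: 5.65
tool_pos: [0.5513, -0.0365, 0.0648]
eef_rot: [-0.006, 1.0, 0.0, 0.0]
contact_force: [-0.9, -0.7, 3.9]
opening: 0.008
```

Emit:
send_rows:
  series:
    - {"grip": 0,"dx": 0,"dy": 0,"dz": 2,"turn": 0}
    - {"grip": 0,"dx": 0,"dy": 0,"dz": 2,"turn": 0}
    - {"grip": 0,"dx": 0,"dy": 0,"dz": 1,"turn": 0}
    - {"grip": 0,"dx": 0,"dy": 0,"dz": 0,"turn": 0}
    - {"grip": 0,"dx": 0,"dy": 0,"dz": 0,"turn": 0}

```text
clock: 6.15
tool_pos: [0.5513, -0.0365, 0.06]
eef_rot: [-0.006, 1.0, 0.0, 0.0]
contact_force: [-1.6, 0.2, 5.7]
opening: 0.006
```

z = 0.060 and 5.7 N against the spring both give about 8 mm of travel, so green is pressed. I'll let it up and move across above the red key to blue, at (0.5535, -0.139).

Emit:
send_rows:
  series:
    - {"grip": 0,"dx": 0,"dy": 0,"dz": 0,"turn": 0}
    - {"grip": 0,"dx": 0,"dy": 0,"dz": 0,"turn": 0}
    - {"grip": 0,"dx": 0,"dy": 0,"dz": -5,"turn": 0}
    - {"grip": 0,"dx": 0,"dy": 0,"dz": -15,"turn": 0}
    - {"grip": 0,"dx": 0,"dy": 0,"dz": -25,"turn": 0}
    - {"grip": 0,"dx": 0,"dy": 0,"dz": 0,"turn": 0}
    - {"grip": 0,"dx": 0,"dy": 0,"dz": 0,"turn": 0}
    - {"grip": 0,"dx": 0,"dy": 0,"dz": 0,"turn": 0}
    - {"grip": 0,"dx": -1,"dy": -25,"dz": 0,"turn": 0}
    - {"grip": 0,"dx": -1,"dy": -25,"dz": 0,"turn": 0}
    - {"grip": 0,"dx": 0,"dy": -25,"dz": 0,"turn": 0}
    - {"grip": 0,"dx": 0,"dy": -26.5,"dz": 0,"turn": 0}
    - {"grip": 0,"dx": 0,"dy": 0,"dz": 0,"turn": 0}
    - {"grip": 0,"dx": 0,"dy": 0,"dz": 0,"turn": 0}
    - {"grip": 0,"dx": 0,"dy": 0,"dz": 0,"turn": 0}

```text
clock: 7.65
tool_pos: [0.554, -0.1362, 0.1042]
eef_rot: [-0.007, 1.0, 0.001, -0.0]
contact_force: [-0.4, 0.7, 0.7]
opening: 0.003
```

Run:
```python
from h import *
p=snapshot("side");s=get_state();print(s["clock"],np.round(s["tool_pos"],4),np.round(s["contact_force"],2))
cv2.imwrite("pics/side4.png",cv2.resize(p["img"][120:360,180:480,::-1],None,fx=2.5,fy=2.5))
v,u=np.mgrid[0:420,0:560];w=world(p,u,v,p["depth"])
hsv=cv2.cvtColor(p["img"],cv2.COLOR_RGB2HSV)
for n,h0,y in(("green",67,-.039),("red",1,-.09),("blue",108,-.143)):
    m=(abs(hsv[...,0].astype(int)-h0)<8)&(hsv[...,1]>110)&(abs(w[...,0]-.553)<.025)&(abs(w[...,1]-y)<.025)
    if m.sum():print(n,m.sum(),np.round(np.percentile(w[m],75,0),4))
m=(abs(w[...,0]-.553)<.05)&(w[...,2]>.09)&(w[...,2]<.15)&(abs(w[...,1]+.139)<.05)
if m.sum():print(np.round(w[m].min(0),3),np.round(w[m].max(0),3))
```

```text
7.7 [ 0.5541 -0.1361  0.1044] [-0.46  0.6   0.54]
green 297 [ 0.5597 -0.0313  0.0664]
red 286 [ 0.5569 -0.0816  0.0662]
blue 376 [ 0.5606 -0.1349  0.0664]
[ 0.543 -0.155  0.102] [ 0.563 -0.125  0.146]
```

View pics/side4.png

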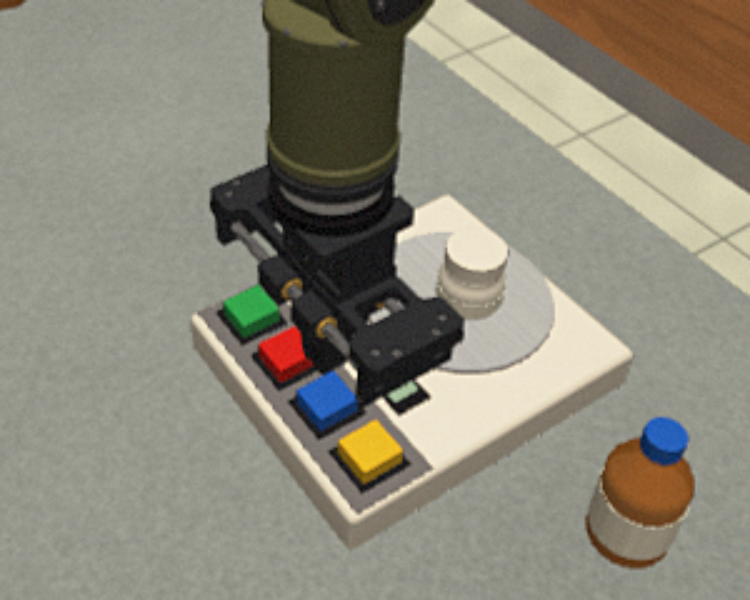

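The green cap is back up at (250,310), level with the others, and the fingertips at (322,350) hang above and behind blue. I'll correct y by -3.5 mm and come down.

Emit:
send_rows:
  series:
    - {"grip": 0,"dx": 0,"dy": -3.5,"dz": 10,"turn": 0}
    - {"grip": 0,"dx": 0,"dy": 0,"dz": 16,"turn": 0}
    - {"grip": 0,"dx": 0,"dy": 0,"dz": 0,"turn": 0}
    - {"grip": 0,"dx": 0,"dy": 0,"dz": 4,"turn": 0}
    - {"grip": 0,"dx": 0,"dy": 0,"dz": 4,"turn": 0}
    - {"grip": 0,"dx": 0,"dy": 0,"dz": 3,"turn": 0}
    - {"grip": 0,"dx": 0,"dy": 0,"dz": 2,"turn": 0}
    - {"grip": 0,"dx": 0,"dy": 0,"dz": 0,"turn": 0}

```text
clock: 8.5
tool_pos: [0.5544, -0.1413, 0.0659]
eef_rot: [-0.006, 1.0, 0.0, 0.0]
contact_force: [-0.6, 0.9, 2.8]
opening: 0.006
```

Emit:
send_rows:
  series:
    - {"grip": 0,"dx": 0,"dy": 0,"dz": 2,"turn": 0}
    - {"grip": 0,"dx": 0,"dy": 0,"dz": 2,"turn": 0}
    - {"grip": 0,"dx": 0,"dy": 0,"dz": 2,"turn": 0}
    - {"grip": 0,"dx": 0,"dy": 0,"dz": 0,"turn": 0}
    - {"grip": 0,"dx": 0,"dy": 0,"dz": 0,"turn": 0}

```text
clock: 9.0
tool_pos: [0.5544, -0.1413, 0.0599]
eef_rot: [-0.006, 1.0, 0.0, 0.0]
contact_force: [-0.3, 1.2, 5.6]
opening: 0.005
```

Emit:
send_rows:
  series:
    - {"grip": 0,"dx": 0,"dy": 0,"dz": 0,"turn": 0}
    - {"grip": 0,"dx": 0,"dy": 0,"dz": 0,"turn": 0}
    - {"grip": 0,"dx": 0,"dy": 0,"dz": 0,"turn": 0}
    - {"grip": 0,"dx": 0,"dy": 0,"dz": 0,"turn": 0}
    - {"grip": 0,"dx": 0,"dy": 0,"dz": 0,"turn": 0}
    - {"grip": 0,"dx": 0,"dy": 0,"dz": 0,"turn": 0}
    - {"grip": 0,"dx": 0,"dy": 0,"dz": 0,"turn": 0}
    - {"grip": 0,"dx": 0,"dy": 0,"dz": 0,"turn": 0}
    - {"grip": 0,"dx": 0,"dy": 0,"dz": 0,"turn": 0}
    - {"grip": 0,"dx": 0,"dy": 0,"dz": 0,"turn": 0}
    - {"grip": 0,"dx": 0,"dy": 0,"dz": 0,"turn": 0}
    - {"grip": 0,"dx": 0,"dy": 0,"dz": 0,"turn": 0}
    - {"grip": 0,"dx": 0,"dy": 0,"dz": 0,"turn": 0}
    - {"grip": 0,"dx": 0,"dy": 0,"dz": 0,"turn": 0}
    - {"grip": 0,"dx": 0,"dy": 0,"dz": 0,"turn": 0}
    - {"grip": 0,"dx": 0,"dy": 0,"dz": 0,"turn": 0}
    - {"grip": 0,"dx": 0,"dy": 0,"dz": 0,"turn": 0}
    - {"grip": 0,"dx": 0,"dy": 0,"dz": 0,"turn": 0}
    - {"grip": 0,"dx": 0,"dy": 0,"dz": 0,"turn": 0}
    - {"grip": 0,"dx": 0,"dy": 0,"dz": 0,"turn": 0}

```text
clock: 11.0
tool_pos: [0.5544, -0.1413, 0.06]
eef_rot: [-0.006, 1.0, 0.0, 0.0]
contact_force: [-0.9, 1.0, 6.4]
opening: 0.009
```

Blue stayed down for over 2 s at about 6 N. I'll release it and draw the hand straight up.

Emit:
send_rows:
  series:
    - {"grip": 0,"dx": 0,"dy": 0,"dz": -5,"turn": 0}
    - {"grip": 0,"dx": 0,"dy": 0,"dz": -15,"turn": 0}
    - {"grip": 0,"dx": 0,"dy": 0,"dz": -30,"turn": 0}
    - {"grip": 0,"dx": 0,"dy": 0,"dz": -30,"turn": 0}
    - {"grip": 0,"dx": 0,"dy": 0,"dz": -30,"turn": 0}
    - {"grip": 0,"dx": 0,"dy": 0,"dz": -20,"turn": 0}
    - {"grip": 0,"dx": 0,"dy": 0,"dz": 0,"turn": 0}
    - {"grip": 0,"dx": 0,"dy": 0,"dz": 0,"turn": 0}
    - {"grip": 0,"dx": 0,"dy": 0,"dz": 0,"turn": 0}
    - {"grip": 0,"dx": 0,"dy": 0,"dz": 0,"turn": 0}

```text
clock: 12.0
tool_pos: [0.5534, -0.1414, 0.1884]
eef_rot: [-0.006, 1.0, 0.0, -0.001]
contact_force: [0.2, -0.8, 0.1]
opening: 0.005
```

Run:
```python
from h import *
p=snapshot("side");s=get_state();print(s["clock"],np.round(s["tool_pos"],4),np.round(s["contact_force"],2))
cv2.imwrite("pics/side5.png",cv2.resize(p["img"][120:360,180:480,::-1],None,fx=2.5,fy=2.5))
v,u=np.mgrid[0:420,0:560];w=world(p,u,v,p["depth"])
hsv=cv2.cvtColor(p["img"],cv2.COLOR_RGB2HSV)
for n,h0,y in(("green",67,-.039),("red",1,-.09),("blue",108,-.143),("yellow",22,-.194)):
    m=(abs(hsv[...,0].astype(int)-h0)<8)&(hsv[...,1]>110)&(abs(w[...,0]-.553)<.025)&(abs(w[...,1]-y)<.025)
    if m.sum():print(n,m.sum(),np.round(np.percentile(w[m],75,0),4))
for t in("jar","tall_bottle","short_bottle"):
    for r in regions_of(p,t)[:2]: print(t,round(r["score"],2),r["extent"])
```

```text
12.05 [ 0.5535 -0.1414  0.1885] [0.4  0.46 0.18]
green 302 [ 0.5596 -0.0314  0.0663]
red 318 [ 0.5609 -0.0832  0.0663]
blue 372 [ 0.5605 -0.1356  0.0666]
yellow 1081 [ 0.5595 -0.1763  0.4525]
jar 0.63 [354.9, 216.1, 380.1, 246.2]
tall_bottle 0.67 [416.6, 284.0, 454.3, 345.3]
tall_bottle 0.21 [280.0, 250.0, 311.1, 276.1]
```

View pics/side5.png

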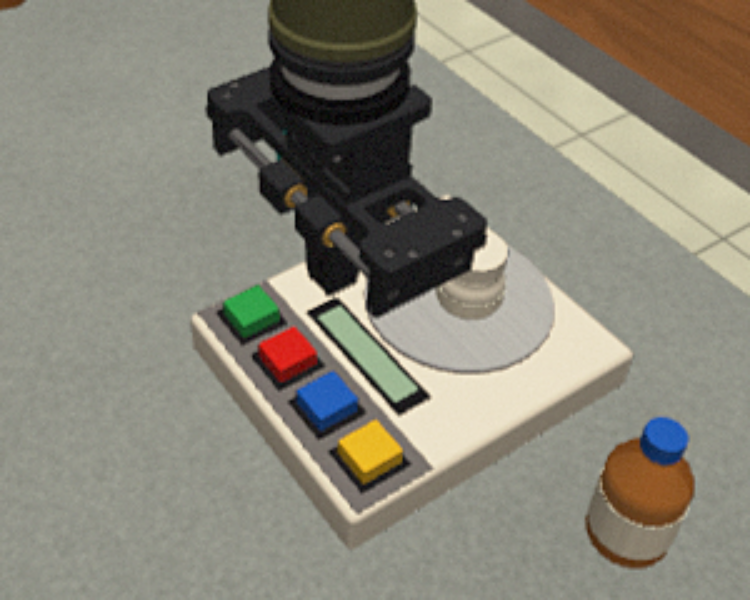

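All four caps are up: green (250,310), red (287,353), blue (328,400) and yellow (371,450). The jar and tall bottle have not moved, and the hand hangs free.

```bash
python3 -c "
from plant import *
print(finish_job())"
```

```text
the job is handed in; nothing more can be done
None
```

I woke and zeroed the scale as asked, and handed the job in at about 12 s. With the fingers shut, I pressed green about 8 mm (5.7 N) and let it come up. I then pressed blue about 8 mm (5.6–6.4 N), held it a little over 2 s, let go and drew the hand straight up to z ≈ 0.19 m.

**Keys:** in the last side picture all four caps are up. Green, red and blue measured level with each other at about 66 mm. The yellow figure (0.45 m) was useless because the arm's colour got into the mask, so I judged yellow up by eye.

**Jar and bottles:** the jar and tall bottle show within 2 pixels of where they started. The short bottle was hidden behind the hand in that picture, so I did not check it again. The hand never came near it.

**Hand:** the tool force read about zero, so nothing was touching it. The hand-in gave no verdict.

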